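# Shut the makeup organizer's bin and push the stray nail polish back into its row

### The job

Tidy up the makeup organizer on the dresser without picking anything up: first push its tilt-out bin fully shut, then push the nail polish bottle that stands by itself out in front along the dresser top into the free place of the row, so that it stands upright on the paper dot, back against the low rail of the organizer. Do not lift or tip it over, and leave the other bottles and everything else where they are.

Things in the scene. Friction and masses are not known exactly. Their poses are not given: they have to be found in the camera images.
- organizer: Fixed clear acrylic organizer, pose varies. Origin on the dresser top (z = 0), +x to its back (away from robot), +y to its left, z up. Its low straight rail (the stop), 28 mm high, 6 thick, has its front face at x = 0, from y = -40 to 182 mm; bare dresser top in front. Tray behind it, contents to 65 mm high; tower 130 mm high at x = 64 to 160. Bin with 115 mm high housing at y = -170 to -40 mm.
- bin (a joint): Angle of the tilt-out bin, rad: 0 = shut (a stop), grows as its top leans out to the robot, max 0.6. Begins 0.25 to 0.5, stays where left; 1 to 2 N at the top moves it. Hinge along the organizer's y, at its x = 20, z = 12 mm. Flat frosted front panel 116 mm wide, 100 high from the hinge up; shut, it is upright, its face at x = 20 mm. Open, it leans out beside the row.
- bin_edge (a point): Middle of the top front edge of the bin's front panel, 100 mm from the hinge; when shut it is at x = 20, y = -105, z = 112 mm of the organizer. It moves with the bin.
- stray_polish: Nail polish bottle, upright: round glass body 36 mm diameter, 36 high, sloping shoulder, black cap of 17 mm diameter, 70 mm tall in all, about 70 g. Origin: centre of its underside, z up. This is the stray one to be pushed: it begins alone on the open dresser top, its centre 125 to 165 mm in front of the rail. It slides on the dresser under well under 2 N; pushed low down it stays upright.
- place_dot: Flat white paper dot, 36 mm diameter, on the dresser top at the free place of the row; no hindrance to sliding. Origin: its centre. A bottle centred on it has its back 0.5 mm from the rail. The row has three places, at the organizer's x = -18.5 mm and y = 20, 82 and 144 mm; which one is free varies, the other two hold bottles.
- row_polish_a: Nail polish bottle, upright: round glass body 36 mm diameter, 36 high, sloping shoulder, black cap of 17 mm diameter, 70 mm tall in all, about 70 g. Origin: centre of its underside, z up. One of two that already stand in the row in front of the rail; leave it there.
- row_polish_b: Nail polish bottle, upright: round glass body 36 mm diameter, 36 high, sloping shoulder, black cap of 17 mm diameter, 70 mm tall in all, about 70 g. Origin: centre of its underside, z up. The other one in the row; leave it there.
- deodorant: Deodorant stick standing upright, flat oval, 32 x 62 mm and 113 mm tall, red plastic, to the left of the organizer; leave it. Origin: centre of its underside.
- hedgehog: White ceramic hedgehog ring holder with spines, about 95 mm across, 60 mm tall, right of the bin's front; leave it. Origin: centre of its underside, snout towards its -x.
- hair_pick: Flat wooden hair pick with seven tines, 50 x 158 mm, 7 mm thick, lying flat to the left, nearer the robot; its length is along its y. Leave it. Origin: on its underside, about its middle.
- cream_jar: Low white jar with metal lid, 52 mm diameter, 40 mm tall, right of the organizer; leave it. Origin: centre of its underside.
- lipstick: Dark metal lipstick tube standing upright, 19 mm diameter, 72 mm tall, just left of the organizer; leave it. Origin: centre of its underside.
Not all that is in view belongs to the job. Leave any blue look-alike of the stray_polish alone.

How it is judged:
On the way, in this order (a step that is already met when the one before it is completed fails the run):
1. the tilt-out bin is pushed shut (value of joint bin below 0.05 rad), for 0.2 s.
2. the stray bottle stands upright on the dot, against the rail (horizontal distance between stray_polish and place_dot below 0.012 m and x of stray_polish in the frame of organizer above -0.0235 m and angle between stray_polish's own z axis and vertical below 0.1 rad and height (world z) of stray_polish below 0.004 m), for 0.2 s.
At the end, for the whole second after the job is handed in: The bin is shut (under 0.05 rad, about 5 mm at its top edge); the stray bottle stands upright and still on the dresser, its centre within 12 mm of the dot's centre and its back within about 5 mm of the rail; the two row bottles are within 15 mm and the other things within 20 mm of where they began (all of step 2 and value of joint bin below 0.05 rad and linear speed of stray_polish below 0.01 m/s and distance of each of row_polish_a, row_polish_b from where it was at the start of the episode below 0.015 m and distance of each of deodorant, hedgehog, hair_pick, cream_jar, lipstick from where it was at the start of the episode below 0.02 m); the robot touches nothing.
It fails at once if the stray bottle is lifted off the dresser by more than 10 mm (height (world z) of stray_polish above 0.01 m).
It fails at once if the stray bottle is tipped over (angle between stray_polish's own z axis and vertical above 0.5 rad).
It fails at once if a bottle of the row is moved more than 15 mm (distance of any of row_polish_a, row_polish_b from where it was at the start of the episode above 0.015 m).
It fails at once if another thing on the dresser is moved more than 20 mm (distance of any of deodorant, hedgehog, hair_pick, cream_jar, lipstick from where it was at the start of the episode above 0.02 m).
It fails at once if a row bottle is lifted by more than 10 mm (height (world z) of any of row_polish_a, row_polish_b above 0.01 m).
It also fails if it takes over 58 s, if anything falls off the work surface, if the arm or the gripper's body presses on something with over 40 N, if the wrist force passes 120 N, or if a joint passes its speed limit or range.

### The arm

A 7-joint arm with a two-finger parallel gripper is mounted at the origin on the work surface. World frame = base frame: x ahead of the robot, y to its left, z up, the work surface at z = 0. Lengths are in m, angles in rad, forces in N, time in s.
With the tool pointing down it reaches from about 0.35 to 0.9 m from the base axis. Payload 8.1 kg.
Tool frame: the origin (TCP) lies midway between the tips of the shut fingers; the grasp point (between the pads) lies 19 mm behind it; z points along the fingers, y is the line along which they close (so a half turn about z gives the same grasp; the last joint's range is limited). The gripper opens to 92 mm and grips with 3 to 60 N. Pads are 19 mm wide; open, the fingers measure 130 mm over their backs; the gripper's body (75 mm by 190 mm) begins 47 mm behind the grasp point.
Start: joints at [-0.103, 0.434, 0.025, 1.573, -0.012, 1.134, -0.075], TCP at [0.625, -0, 0.227] pointing down, gripper open.
Joint ranges: [-2.62, 2.62], [-0.44, 2.09], [-1.27, 1.32], [0.08, 2.57], [-1.32, 4.46], [0.12, 2], [-2.74, 2.74]. Speed limits (rad/s): [2.22, 2.22, 3.01, 3.01, 3.14, 3.14, 3.14].

### API

Orientations are given as a rotation vector (axis times angle).
In Python, from cell import observe, cams, job gives the robot as it stands. The module is installed in compiled form; this text tells all that it offers.
- The arm moves only by the tool step_arm, never from a script. Its argument "steps" is a list of rows, each a list of 6 numbers: the shift along the world's x, y, z in mm, then the turn, a rotation vector about the world's x, y, z in rad. In form: [[dx, dy, dz, rx, ry, rz], ...]. A call has 1 to 20 rows; each row shifts and turns the commanded pose from where the row before left it; what a row does not reach is not made up. A row lasts 1/12 s, in which the tool goes at most 41.7 mm and 7.16 degrees, less where a joint would pass 70% of its speed; a pose out of reach is approached as far as the arm can. A call with a gripper value outside its range is refused whole. "gripper" is the opening, from 0 (shut) to 1 (fully open), set as the call begins (left out, the last holds). The fingers move at their own pace and stop on an object; "force" is the grip in N (left out, the last holds). Time passes only in rows, so rows that do not move let the fingers close. It gives the time, the measured TCP pose, the force, the opening and the grip force at its end, in the units of the state.
- observe(): the state, without advancing time (a new reading comes with each control period).
- cams.get_image(name): name is "scene" or "side" or "wrist"; returns the picture (400x640x3 uint8, red, green, blue); there is no depth.
- cams.get_calibration(name): a dict with "fov_y" (degrees; the focal length in pixels is half the picture's height over the tangent of half this angle, whatever the lens; pixels are square), "cx", "cy" (the principal point, pixels), "world_to_cam" (4x4, takes a point from world to camera coordinates). Camera axes: x right, y up, looking along -z (the intrinsics and any distortion apply to the point x, -y, -z); pixel columns grow to the right and rows downward; lengths in m; the calibration is good to about 2 mm. The wrist camera is an equidistant fisheye: a pixel r from the principal point sees the ray r / f radians off the axis. A picture is of the moment at which its call begins: read the wrist's pose just before it. get_calibration takes no time and is no camera call; for the wrist camera it gives the pose at the moment of the call.
- job.sign_off(): hands the job in; it is judged then, once.
The state is a dict: "clock": time; "joints": joint angles; "dq": joint speeds; "joint_efforts": joint torques, N m; "position": TCP position; "ee_rot": TCP orientation; "force": force on the tool from outside, world axes, zero at the start; "ft_torque": the same for the moment, N m; "width": opening from 0.0 (shut) to 1.0 (fully open); "gripper_force": force on a finger pad.
Only numpy, scipy, OpenCV 4.12 (cv2) and the standard library are available. Lean on these libraries where they do the work, as an engineer would, in place of code of your own. Each camera call takes 0.05 s, during which the arm holds its last target. There are 200 camera calls.

## Working session

There is one attempt and no reset: what is moved stays moved. The work goes in short steps, Python scripts to look and compute and a tool call to move; the robot and the scene stay as the last step left them, time stands still between calls to the robot, and variables do not carry over. Pictures are saved under pics/ and viewed, at most 12 in all, crops included, and the job is handed in when it is done.

Besides the shell and the picture viewer there is one more tool, called as name(argument=value, ...) on one line, values as JSON. step_arm: Moves the arm, as the interface text tells. Its arguments: {"type":"object","properties":{"steps":{"type":"array","items":{"type":"array","items":{"type":"number"}}},"gripper":{"type":"number"},"force":{"type":"number"}},"required":["steps"]}

```bash
mkdir -p pics; cat > h.py <<'E'
import numpy as np, cv2
from cell import observe, cams, job
def grab(n,f):
    im=cams.get_image(n); cv2.imwrite(f,im[:,:,::-1]); return im
def K(n):
    c=cams.get_calibration(n); f=200/np.tan(np.radians(c['fov_y'])/2); return c,f
def pix2z(n,u,v,z):
    c,f=K(n); T=np.array(c['world_to_cam']); R,t=T[:3,:3],T[:3,3]
    x,y=(u-c['cx'])/f,(v-c['cy'])/f
    if n=='wrist':
        r=np.hypot(x,y); s=np.sin(r)/r if r>0 else 1; d=np.array([x*s,-y*s,-np.cos(r)])
    else: d=np.array([x,-y,-1])
    o=-R.T@t; d=R.T@d; return o+d*(z-o[2])/d[2]
def proj(n,p):
    c,f=K(n); T=np.array(c['world_to_cam']); q=T[:3,:3]@np.array(p)+T[:3,3]
    x,y,z=q[0],-q[1],-q[2]
    if n=='wrist':
        h=np.hypot(x,y); th=np.arctan2(h,z); return c['cx']+f*th*x/h, c['cy']+f*th*y/h
    return c['cx']+f*x/z, c['cy']+f*y/z
E
python3 - <<'E'
from h import *
print(observe())
for n in('scene','side','wrist'):
    grab(n,f'pics/{n}0.png'); c,f=K(n); print(n,c['fov_y'],c['cx'],c['cy'],np.round(c['world_to_cam'],3).tolist(), [k for k in c])
E
```

```text
{'clock': 0.0, 'joints': array([-0.10258592,  0.43520887,  0.02494802,  1.57408217, -0.01156974,
        1.13399954, -0.07508063]), 'dq': array([-0.00069953, -0.00064485, -0.00092159,  0.00075917, -0.00023638,
       -0.00085226, -0.00039562]), 'joint_efforts': array([ 3.89017032e-04, -6.67853522e+01,  9.84863900e-01, -3.14464223e+01,
       -6.05165795e-02,  4.27553023e-02,  1.12382318e-04]), 'position': array([ 6.24495336e-01, -6.11603117e-05,  2.25959232e-01]), 'ee_rot': array([-2.22077925e+00, -2.22071506e+00,  1.89126835e-03]), 'force': array([-0.11663358,  0.5338117 ,  0.80180016]), 'ft_torque': array([-0.03725453, -0.00363969,  0.02968438]), 'gripper_force': 0.0, 'width': 0.9969587514808813}
scene 56.171393392750325 320.02321157365174 201.40586502996652 [[-0.83, 0.557, 0.012, 0.464], [-0.333, -0.513, 0.791, 0.117], [0.447, 0.653, 0.611, -1.197], [0.0, 0.0, 0.0, 1.0]] ['fov_y', 'cx', 'cy', 'world_to_cam']
side 43.663378363658445 318.1950844303977 201.94615010343566 [[0.922, -0.386, 0.018, -0.545], [0.197, 0.51, 0.837, -0.192], [-0.333, -0.769, 0.546, -0.944], [0.0, 0.0, 0.0, 1.0]] ['fov_y', 'cx', 'cy', 'world_to_cam']
wrist 65.70646984690485 316.5682291756251 200.24367772957584 [[1.0, 0.001, -0.0, -0.625], [-0.001, 0.954, -0.299, 0.038], [-0.0, 0.299, 0.954, -0.39], [0.0, 0.0, 0.0, 1.0]] ['fov_y', 'cx', 'cy', 'world_to_cam']
```

View pics/scene0.png

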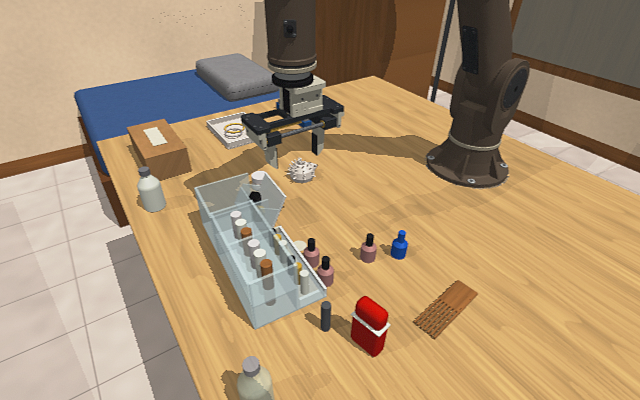

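View pics/wrist0.png

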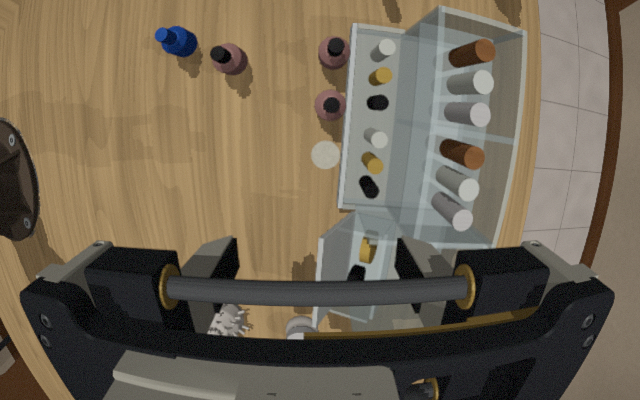

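View pics/side0.png

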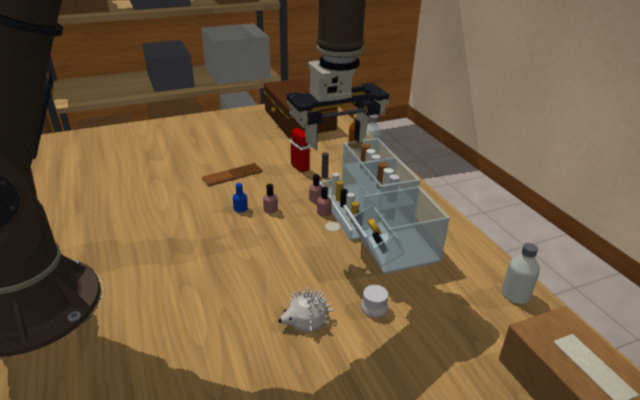

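The scene picture shows the organizer at (260,255), the row bottles at (312,252) and (326,271), the pink stray at (369,248) and a blue look-alike at (399,245). In the wrist picture the dot is at (325,155), the row bottles at (330,105) and (333,52), the stray at (229,58), the blue bottle at (178,40), and the bin's edge runs along about (320,270).

Candidates for the stray, in wrist pixels:
- (229,58): pink, standing alone. I choose this one.
- (178,40): blue look-alike. Leave it.
- (330,105) and (333,52): row bottles. Leave them.

I'll check the choice in a close crop.

```bash
python3 - <<'E'
from h import *
w=cv2.imread('pics/wrist0.png'); s=cv2.imread('pics/side0.png')
a=cv2.resize(w[10:330,150:400],None,fx=1.8,fy=1.8,interpolation=cv2.INTER_CUBIC)
b=cv2.resize(s[160:290,225:405],None,fx=1.9,fy=1.9,interpolation=cv2.INTER_CUBIC)
m=np.zeros((576,800,3),np.uint8); m[:,:450]=a; m[:b.shape[0],455:455+b.shape[1]]=b[:,:345]
c=cv2.imread('pics/scene0.png')[165:310,245:420]; c=cv2.resize(c,None,fx=1.9,fy=1.9,interpolation=cv2.INTER_CUBIC); m[260:260+c.shape[0],455:455+c.shape[1]]=c[:,:345]
cv2.imwrite('pics/crop0.png',m)
for n,u,v,z,l in[('wrist',325,155,0,'dot'),('side',333,227,0,'dot'),('wrist',221,54,.07,'stray cap'),('wrist',331,105,.07,'rowA cap'),('wrist',335,46,.07,'rowB cap'),('scene',370,236,.07,'straycap'),('side',270,186,.07,'straycap'),
 ('wrist',351,25,.028,'rail'),('wrist',340,207,.028,'rail')]: print(l,n,pix2z(n,u,v,z).round(4))
E
```

```text
dot wrist [0.6352 0.0199 0.    ]
dot side [0.636  0.0168 0.    ]
stray cap wrist [0.5269 0.139  0.07  ]
rowA cap wrist [0.639  0.0822 0.07  ]
rowB cap wrist [0.6428 0.1429 0.07  ]
straycap scene [0.5242 0.1445 0.07  ]
straycap side [0.5225 0.1347 0.07  ]
rail wrist [0.6634 0.1773 0.028 ]
rail wrist [ 0.6532 -0.0392  0.028 ]
```

View pics/crop0.png

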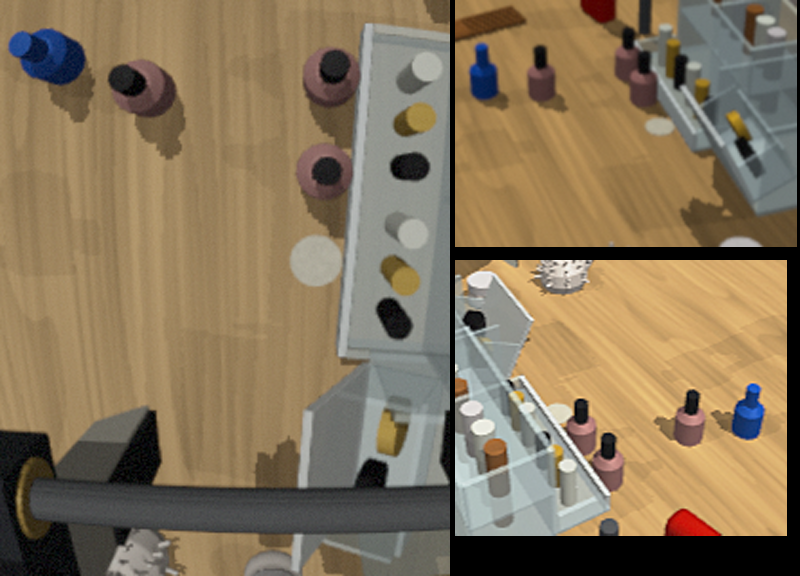

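```bash
python3 - <<'E'
from h import *
for l,n,u,v,z in[('blue','wrist',160,36,.07),('blue','scene',401,233,.07),('blue','side',239,185,.07),('strayfoot','scene',369,256,.005),('binedge L','wrist',318,238,.105),('binedge R','wrist',314,310,.105),('hog','wrist',230,322,.03),('jar','wrist',300,325,.04),
 ('hog','side',306,312,.03),('jar','side',375,292,.04),('binR top','scene',285,205,.105),('binL top','scene',272,172,.105)]: print(l,n,pix2z(n,u,v,z).round(4))
g=cv2.cvtColor(cv2.imread('pics/wrist0.png'),cv2.COLOR_BGR2HSV)
E
```

```text
blue wrist [0.4548 0.1688 0.07  ]
blue scene [0.4599 0.1748 0.07  ]
blue side [0.4555 0.1653 0.07  ]
strayfoot scene [0.5196 0.1449 0.005 ]
binedge L wrist [ 0.6261 -0.0455  0.105 ]
binedge R wrist [ 0.622  -0.1347  0.105 ]
hog wrist [ 0.495  -0.2216  0.03  ]
jar wrist [ 0.6013 -0.2128  0.04  ]
hog side [ 0.4665 -0.2402  0.03  ]
jar side [ 0.601  -0.2493  0.04  ]
binR top scene [ 0.647  -0.0137  0.105 ]
binL top scene [ 0.6072 -0.1507  0.105 ]
```

step_arm(steps=[[-14,-27,0,0,0,0],[-14,-27,0,0,0,0],[-14,-27,0,0,0,0],[-13,-27,0,0,0,0],[0,0,-28,0,0,0],[0,0,-28,0,0,0],[0,0,-28,0,0,0],[0,0,-28,0,0,0],[0,0,-28,0,0,0],[0,0,0,0,0,0]], gripper=0)

```text
clock: 0.98
position: [0.5663, -0.1076, 0.0817]
ee_rot: [-2.217, -2.217, 0.008]
force: [-0.7, 0.3, -0.0]
width: 0.326
gripper_force: 0.0
```

step_arm(steps=[[10,-0.5,0,0,0,0],[10,-0.5,0,0,0,0],[10,-0.5,0,0,0,0],[10,-0.5,0,0,0,0],[8,-0.5,0,0,0,0],[8,-0.5,0,0,0,0],[6,0,0,0,0,0],[0,0,0,0,0,0]])

```text
clock: 1.65
position: [0.6334, -0.111, 0.0872]
ee_rot: [2.221, 2.221, 0.001]
force: [-0.6, 0.1, -1.0]
width: 0.004
gripper_force: 0.0
```

step_arm(steps=[[6,-0.3,0,0,0,0],[5,-0.2,0,0,0,0],[0,0,0,0,0,0]])

```text
clock: 1.9
position: [0.6439, -0.1115, 0.0868]
ee_rot: [2.221, 2.221, 0.001]
force: [0.6, -0.5, -0.1]
width: 0.007
gripper_force: 0.0
```

```bash
python3 - <<'E'
from h import *
print(observe()['position'],observe()['force'])
a=grab('side','pics/s1.png');b=grab('scene','pics/c1.png')
f=lambda i:cv2.resize(i,None,fx=2.2,fy=2.2,interpolation=cv2.INTER_CUBIC)
m=np.hstack([f(a[60:290,290:460]),f(b[120:350,180:350])]); cv2.imwrite('pics/m1.png',m[:,:,::-1]); print(m.shape)
E
```

```text
[ 0.64393803 -0.11149278  0.08679717] [ 0.63399499 -0.53176232 -0.13704697]
(506, 748, 3)
```

View pics/m1.png

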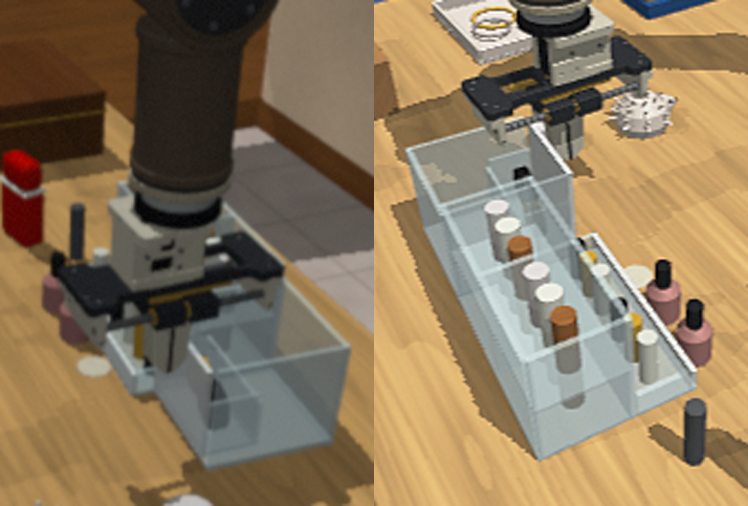

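The closed fingers stand against the panel, which is nearly upright. I'll push on until the force rises at the stop.

step_arm(steps=[[4,-0.2,0,0,0,0],[3,-0.2,0,0,0,0],[0,0,0,0,0,0]])

```text
clock: 2.25
position: [0.6466, -0.1118, 0.0863]
ee_rot: [-2.218, -2.217, 0.007]
force: [-13.8, 0.8, 9.5]
width: 0.004
gripper_force: 7.1
```

step_arm(steps=[[3,-0.2,0,0,0,0],[0,0,0,0,0,0]])

```text
clock: 2.42
position: [0.6469, -0.1118, 0.0863]
ee_rot: [-2.216, -2.214, 0.012]
force: [-23.8, 3.9, 18.8]
width: 0.007
gripper_force: 12.9
```

step_arm(steps=[[0,0,0,0,0,0],[0,0,0,0,0,0],[-5,0,0,0,0,0],[-20,0,0,0,0,0],[-30,0,10,0,0,0],[-30,0,30,0,0,0],[-10,20,30,0,0,0],[0,0,0,0,0,0]], gripper=0.24)

```text
clock: 3.08
position: [0.559, -0.0895, 0.1615]
ee_rot: [2.218, 2.22, 0.008]
force: [1.4, 0.8, 0.1]
width: 0.24
gripper_force: 0.0
```

```bash
python3 - <<'E'
from h import *
for l,n,u,v,z in[('deo','scene',369,345,0),('deo top','scene',371,304,.113),('deo','side',300,167,0),('lip','scene',325,329,0),('pick','scene',462,292,0),('pick','scene',430,325,0)]: print(l,n,pix2z(n,u,v,z).round(3))
a=grab('side','pics/s2.png');b=grab('wrist','pics/w2.png');c=grab('scene','pics/c2.png')
z=np.zeros((560,800,3),np.uint8)
z[:,:448]=cv2.resize(b[0:400,180:500],(448,560)); z[:280,450:]=cv2.resize(a[130:290,250:450],(350,280)); z[280:,450:]=cv2.resize(c[130:290,170:370],(350,280))
cv2.imwrite('pics/m2.png',z[:,:,::-1]); print(observe()['position'])
E
```

```text
deo scene [0.662 0.317 0.   ]
deo top scene [0.664 0.308 0.113]
deo side [0.667 0.313 0.   ]
lip scene [ 0.711  0.244 -0.   ]
pick scene [ 0.418  0.331 -0.   ]
pick scene [0.536 0.349 0.   ]
[ 0.55905972 -0.09201829  0.15670841]
```

View pics/m2.png

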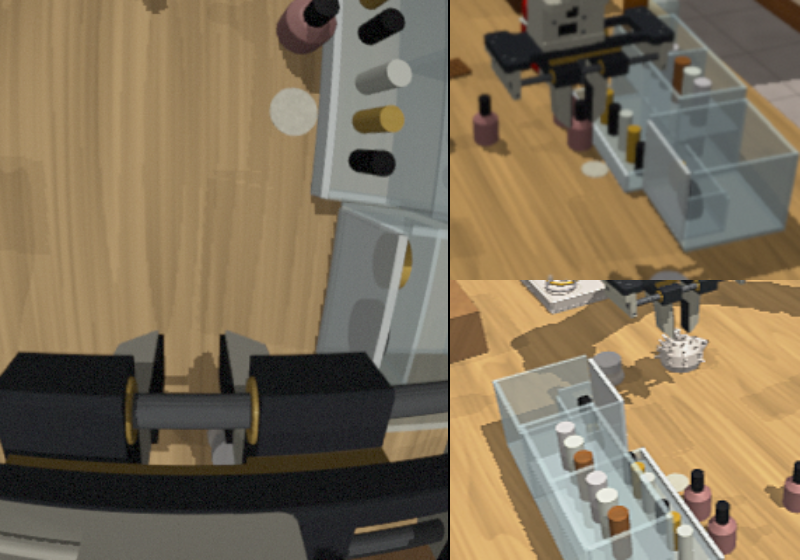

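The bin is shut: its face is upright in all three views. The dot and the row bottles have not moved. Next I go towards the stray, with a re-measure halfway.

step_arm(steps=[[-9,35,0,0,0,0],[-9,35,0,0,0,0],[-9,36,0,0,0,0],[-8,36,0,0,0,0],[0,0,0,0,0,0],[0,0,0,0,0,0]])

```text
clock: 3.73
position: [0.5231, 0.052, 0.1551]
ee_rot: [-2.216, -2.225, 0.002]
force: [0.3, -0.7, -0.2]
width: 0.242
gripper_force: 0.0
```

```bash
python3 - <<'E'
from h import *
print(observe()['position'])
b=grab('wrist','pics/w3.png')
h=cv2.cvtColor(b,cv2.COLOR_RGB2HSV)
white=((b.min(2)>150)&(h[...,1]<60)).astype(np.uint8); black=((b.max(2)<45)).astype(np.uint8)
pink=(((h[...,0]>165)|(h[...,0]<6))&(h[...,1]>50)&(b[...,0]>60)&(b[...,0]<190)).astype(np.uint8)
for l,m,z in(('white',white,0),('black',black,.07),('pink',pink,.018)):
    n,_,st,c=cv2.connectedComponentsWithStats(m)
    for s,q in zip(st[1:],c[1:]):
        if 120<s[4]<4000: print(l,s.tolist(),q.round(1),pix2z('wrist',*q,z).round(4))
E
```

```text
[0.52308055 0.0520415  0.15508624]
white [462, 67, 49, 25, 306] [478.6  76.5] [0.6988 0.1737 0.    ]
white [501, 95, 15, 20, 231] [507.8 104.3] [0.7402 0.1473 0.    ]
white [454, 111, 11, 52, 272] [458.8 135.7] [0.6771 0.1062 0.    ]
white [601, 150, 13, 25, 258] [607.1 161.6] [0.9496 0.0932 0.    ]
white [436, 182, 19, 69, 369] [445.  215.2] [0.6705 0.0151 0.    ]
white [593, 184, 14, 24, 250] [599.7 195.2] [0.9458 0.0417 0.    ]
white [403, 199, 30, 29, 668] [417.1 213. ] [0.6355 0.0181 0.    ]
white [483, 200, 15, 18, 205] [490.2 208. ] [0.7314 0.0234 0.    ]
black [481, 2, 43, 28, 604] [500.4  17.2] [0.6839 0.2228 0.07  ]
black [307, 87, 19, 19, 285] [315.9  96.4] [0.5228 0.1384 0.07  ]
black [443, 92, 27, 18, 408] [456.1 100.5] [0.6384 0.1412 0.07  ]
black [2, 149, 51, 116, 536] [ 37.5 207.7] [0.1982 0.0447 0.07  ]
black [466, 150, 34, 24, 497] [482.7 161.2] [0.6692 0.091  0.07  ]
black [434, 159, 26, 22, 403] [446.9 169.4] [0.6341 0.0824 0.07  ]
black [0, 190, 45, 94, 2370] [ 15.1 241. ] [ 0.1197 -0.0037  0.07  ]
black [449, 235, 29, 30, 458] [463.2 249.8] [0.663  0.0057 0.07  ]
black [334, 239, 24, 44, 297] [341.  265.6] [ 0.5456 -0.0067  0.07  ]
black [274, 240, 23, 57, 354] [290.1 267.3] [ 0.4999 -0.0087  0.07  ]
black [0, 359, 19, 25, 139] [  8.5 373.3] [-0.2052 -0.3771  0.07  ]
pink [297, 79, 39, 38, 783] [315.7  97.4] [0.5225 0.1391 0.018 ]
pink [419, 83, 41, 36, 866] [437.1  99.8] [0.6418 0.1421 0.018 ]
pink [412, 143, 42, 39, 894] [429.9 159.8] [0.6377 0.0813 0.018 ]
```

View pics/w3.png

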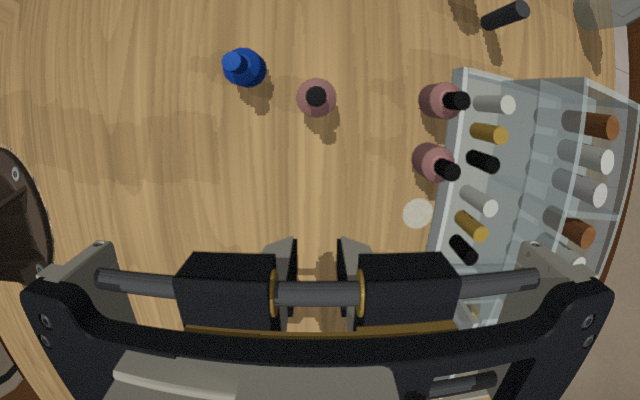

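The pink stray is at (316,97) directly ahead, the blue bottle at (244,67) and the dot at (417,213). Stray (0.5226, 0.139), dot (0.6355, 0.0182); heights and spacings agree.

step_arm(steps=[[0,36,0,0,0,0],[0,36,0,0,0,0],[0,36,0,0,0,0],[0,32,0,0,0,0],[0,0,-32,0,0,0],[0,0,-32,0,0,0],[0,0,-30,0,0,0],[0,0,-26,0,0,0],[0,0,-12,0,0,0],[0,0,0,0,0,0],[0,0,0,0,0,0]])

```text
clock: 4.7
position: [0.5239, 0.1879, 0.0233]
ee_rot: [2.224, 2.219, -0.004]
force: [-0.1, -0.0, 0.2]
width: 0.239
gripper_force: 0.0
```

step_arm(steps=[[-1,0,-6,0,0,0],[0,0,-3,0,0,0],[0,-8,0,0,0,0],[0,-6,0,0,0,0],[0,-5,0,0,0,0],[0,-5,0,0,0,0],[0,-5,0,0,0,0],[0,-6,0,0,0,0],[0,-6,0,0,0,0],[0,-6,0,0,0,0],[0,0,0,0,0,0]])

```text
clock: 5.62
position: [0.5227, 0.1411, 0.0152]
ee_rot: [2.223, 2.219, -0.001]
force: [-0.6, 0.7, -0.4]
width: 0.244
gripper_force: 0.0
```

```bash
cat > m.py <<'E'
from h import *
def stray(out,box={'side':(130,290,200,400),'scene':(180,320,280,440)}):
    print(observe()['position'].round(4),observe()['force'].round(1)); v=[]
    for n in('side','scene'):
        b=cams.get_image(n); h=cv2.cvtColor(b,cv2.COLOR_RGB2HSV)
        p=(((h[...,0]>165)|(h[...,0]<6))&(h[...,1]>45)&(h[...,1]<140)&(b[...,0]>60)&(b[...,0]<190)).astype(np.uint8)
        k,_,st,c=cv2.connectedComponentsWithStats(p)
        for s,q in zip(st[1:],c[1:]):
            if 60<s[4]<600: print(n,s.tolist(),pix2z(n,*q,.02).round(4))
        r=box[n]; v.append(cv2.resize(b[r[0]:r[1],r[2]:r[3]],(400,320)))
    cv2.imwrite(out,np.hstack(v)[:,:,::-1])
E
python3 -c "
from m import *
stray('pics/m4.png')"
```

```text
[0.5227 0.1411 0.0152] [-0.6  0.7 -0.4]
side [310, 184, 21, 32, 379] [0.6398 0.1054 0.02  ]
side [266, 199, 15, 19, 218] [0.5217 0.1126 0.02  ]
scene [304, 247, 15, 21, 184] [0.6403 0.0864 0.02  ]
scene [318, 265, 15, 22, 182] [0.6463 0.1489 0.02  ]
```

View pics/m4.png

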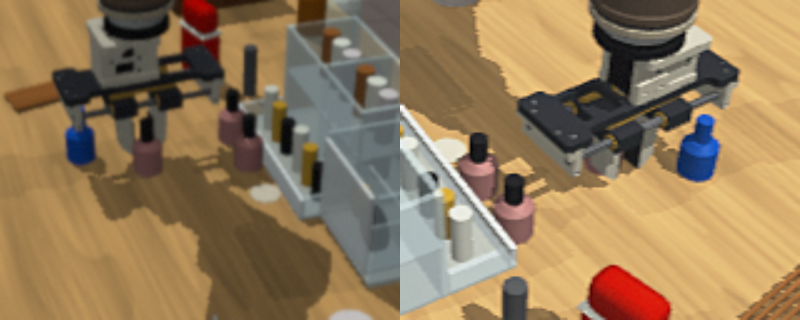

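The stray stands upright in front of the two fingers (side view, about (273,208)), the blue bottle is clear, and the stray sits 24 mm ahead of the TCP as worked out. I continue.

step_arm(steps=[[0,-7,0,0,0,0],[0,-7,0,0,0,0],[0,-7,0,0,0,0],[0,-7,0,0,0,0],[0,-7,0,0,0,0],[0,-7,0,0,0,0],[0,-7,0,0,0,0],[0,-7,0,0,0,0],[0,-7,0,0,0,0],[0,-7,0,0,0,0],[0,-7,0,0,0,0],[0,-6,0,0,0,0],[0,-5,0,0,0,0],[0,-4,0,0,0,0],[0,0,0,0,0,0]])

```text
clock: 6.97
position: [0.5226, 0.0497, 0.0152]
ee_rot: [2.223, 2.22, -0.001]
force: [-0.6, 0.3, -0.7]
width: 0.241
gripper_force: 0.0
```

```bash
python3 -c "
from m import *
stray('pics/m5.png')"
```

```text
[0.5226 0.0497 0.0152] [-0.6  0.3 -0.7]
side [310, 198, 21, 18, 225] [0.6368 0.0801 0.02  ]
side [279, 220, 15, 20, 242] [0.5211 0.0207 0.02  ]
scene [304, 247, 15, 21, 172] [0.6415 0.0872 0.02  ]
scene [318, 265, 15, 22, 185] [0.6461 0.1489 0.02  ]
```

step_arm(steps=[[0,10,0,0,0,0],[0,15,10,0,0,0],[0,5,35,0,0,0],[0,0,35,0,0,0],[0,0,25,0,0,0],[-5,-4,5,0,0,0.1],[-5,-4,0,0,0,0.12],[-5,-4,0,0,0,0.12],[-5,-4,0,0,0,0.12],[-5,-4,0,0,0,0.12],[-5,-4,0,0,0,0.12],[-5,-4,0,0,0,0.12],[-5,-4,0,0,0,0.12],[-5,-5,0,0,0,0.12],[-5,-5,0,0,0,0.12],[-5,-5,0,0,0,0.12],[-5,-5,0,0,0,0.12],[0,0,0,0,0,0.1],[0,0,0,0,0,0]])

```text
clock: 8.65
position: [0.4623, 0.0295, 0.1253]
ee_rot: [-0.072, -3.141, -0.0]
force: [0.3, 0.3, 0.5]
width: 0.241
gripper_force: 0.0
```

```bash
python3 - <<'E'
from h import *
from scipy.spatial.transform import Rotation as Ro
o=observe(); print(o['position'],Ro.from_rotvec(o['ee_rot']).as_matrix().round(3).tolist(),o['joints'].round(2))
b=grab('wrist','pics/w6.png'); h=cv2.cvtColor(b,cv2.COLOR_RGB2HSV)
white=((b.min(2)>150)&(h[...,1]<60)).astype(np.uint8); black=((b.max(2)<45)).astype(np.uint8)
pink=(((h[...,0]>165)|(h[...,0]<6))&(h[...,1]>50)&(b[...,0]>60)&(b[...,0]<190)).astype(np.uint8)
for l,m,z in(('white',white,0),('black',black,.07),('pink',pink,.018)):
    n,_,st,c=cv2.connectedComponentsWithStats(m)
    for s,q in zip(st[1:],c[1:]):
        p=pix2z('wrist',*q,z)
        if 120<s[4]<4000 and .48<p[0]<.66: print(l,s.tolist(),q.round(1),p.round(4))
E
```

```text
[0.46231623 0.02954335 0.12527338] [[-0.999, 0.046, -0.0], [0.046, 0.999, 0.0], [0.0, 0.0, -1.0]] [ 0.16  0.33 -0.42  2.05  0.19  0.79  1.15]
white [302, 323, 29, 9, 200] [315.8 327.6] [0.6271 0.0204 0.    ]
black [276, 239, 25, 44, 333] [292.1 264.6] [0.5001 0.0085 0.07  ]
black [336, 240, 23, 49, 363] [342.8 268.4] [0.5057 0.0481 0.07  ]
black [302, 264, 25, 19, 310] [315.3 273.8] [0.5094 0.0262 0.07  ]
black [483, 268, 55, 12, 226] [514.3 272.8] [0.5291 0.2123 0.07  ]
pink [297, 236, 38, 44, 1023] [316.  255.5] [0.5201 0.0261 0.018 ]
```

View pics/w6.png

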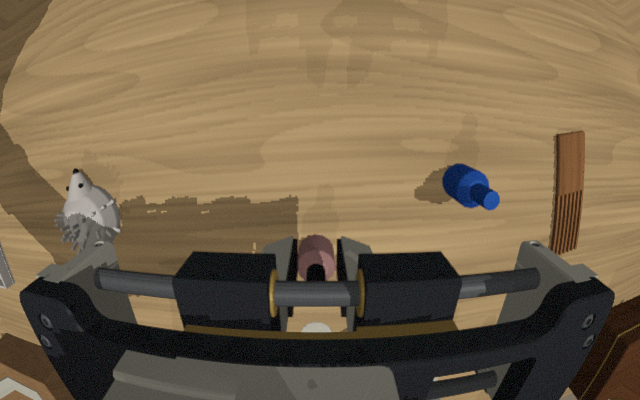

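The stray is at (316,255), upright between the finger lines, with the dot behind the bar at (316,328). The TCP is on the push line to about 3 mm. I descend and push.

step_arm(steps=[[0,-3.5,-30,0,0,0],[0,0,-30,0,0,0],[0,0,-28,0,0,0],[0,0,-16,0,0,0],[0,0,-6,0,0,0],[0,0,0,0,0,0],[10,-0.4,0,0,0,0],[10,-0.4,0,0,0,0],[7,-0.3,0,0,0,0],[5,-0.2,0,0,0,0],[5,-0.2,0,0,0,0],[5,-0.2,0,0,0,0],[6,-0.3,0,0,0,0],[6,-0.3,0,0,0,0],[6,-0.3,0,0,0,0],[7,-0.3,0,0,0,0],[7,-0.3,0,0,0,0],[7,-0.3,0,0,0,0],[7,-0.3,0,0,0,0],[0,0,0,0,0,0]])

```text
clock: 10.37
position: [0.5525, 0.0215, 0.0153]
ee_rot: [0.081, 3.139, 0.001]
force: [1.0, 0.3, 0.5]
width: 0.243
gripper_force: 0.0
```

```bash
python3 -c "
from m import *
stray('pics/m7.png')
for p in [(.6355,.0182,.02),(.6118,.0194,.0)]: print(proj('side',p))"
```

```text
[0.5525 0.0215 0.0153] [1.  0.3 0.5]
side [317, 185, 14, 21, 95] [0.6532 0.1206 0.02  ]
side [303, 226, 14, 10, 76] [ 0.5702 -0.0046  0.02  ]
scene [313, 222, 14, 19, 209] [0.579  0.0251 0.02  ]
scene [304, 247, 15, 21, 172] [0.6416 0.0875 0.02  ]
scene [317, 265, 16, 22, 187] [0.646  0.1487 0.02  ]
(np.float64(332.865424482497), np.float64(219.73613253479883))
(np.float64(323.0681608364429), np.float64(228.60835541079314))
```

View pics/m7.png

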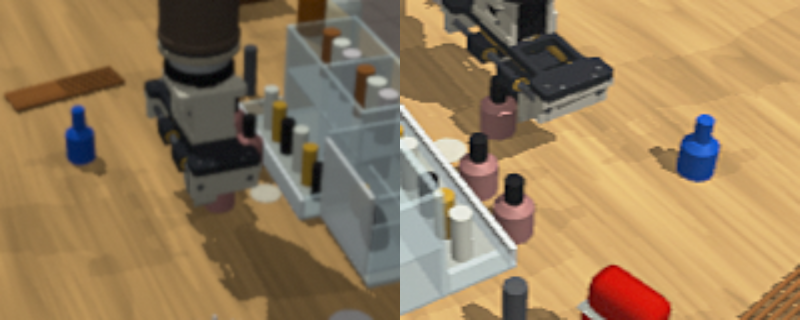

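The stray is upright and nestled at about (0.576, 0.020), and the dot is straight ahead. I push the rest of the way, slowing down at the end.

step_arm(steps=[[7,-0.3,0,0,0,0],[7,-0.3,0,0,0,0],[7,-0.3,0,0,0,0],[7,-0.3,0,0,0,0],[7,-0.3,0,0,0,0],[6,-0.2,0,0,0,0],[5,-0.2,0,0,0,0],[4,-0.2,0,0,0,0],[3,0,0,0,0,0],[2,0,0,0,0,0],[0,0,0,0,0,0]])

```text
clock: 11.38
position: [0.6059, 0.0195, 0.0152]
ee_rot: [0.08, 3.14, 0.0]
force: [0.4, 1.1, -0.8]
width: 0.243
gripper_force: 0.0
```

step_arm(steps=[[2,0,0,0,0,0],[1,0,0,0,0,0],[0,0,0,0,0,0]])

```text
clock: 11.63
position: [0.6086, 0.0195, 0.0153]
ee_rot: [0.08, 3.14, 0.0]
force: [-0.8, 0.3, -0.1]
width: 0.244
gripper_force: 0.2
```

```bash
python3 -c "
from m import *
stray('pics/m8.png')"
```

```text
[0.6086 0.0195 0.0153] [-0.8  0.3 -0.1]
side [326, 222, 13, 9, 74] [ 0.6255 -0.0066  0.02  ]
scene [292, 230, 14, 19, 201] [0.6328 0.0214 0.02  ]
scene [304, 247, 15, 21, 172] [0.6414 0.0875 0.02  ]
scene [317, 265, 16, 22, 189] [0.646  0.1487 0.02  ]
```

step_arm(steps=[[2,0,0,0,0,0],[0,0,0,0,0,0]])

```text
clock: 11.9
position: [0.6108, 0.0195, 0.0153]
ee_rot: [0.08, 3.14, 0.0]
force: [-0.3, -0.7, 0.9]
width: 0.241
gripper_force: 0.3
```

step_arm(steps=[[1.5,0,0,0,0,0],[0,0,0,0,0,0],[0,0,0,0,0,0]])

```text
clock: 12.15
position: [0.612, 0.0194, 0.0152]
ee_rot: [-0.08, -3.14, -0.0]
force: [-1.0, 0.3, 1.1]
width: 0.24
gripper_force: 0.5
```

```bash
python3 -c "
from m import *
stray('pics/m9.png')"
```

```text
[0.612  0.0194 0.0152] [-1.   0.3  1.1]
side [327, 222, 14, 9, 75] [ 0.6283 -0.0072  0.02  ]
scene [291, 230, 14, 20, 189] [0.6346 0.021  0.02  ]
scene [304, 247, 15, 21, 179] [0.641 0.087 0.02 ]
scene [317, 265, 16, 22, 188] [0.646  0.1487 0.02  ]
```

step_arm(steps=[[1,0,0,0,0,0],[0,0,0,0,0,0]])

```text
clock: 12.42
position: [0.6123, 0.0195, 0.0151]
ee_rot: [-0.08, -3.139, 0.0]
force: [-4.6, 0.1, 2.8]
width: 0.24
gripper_force: 2.2
```

step_arm(steps=[[1,0,0,0,0,0],[0,0,0,0,0,0]])

```text
clock: 12.58
position: [0.6124, 0.0194, 0.0149]
ee_rot: [-0.08, -3.138, 0.001]
force: [-6.7, 0.8, 4.5]
width: 0.239
gripper_force: 3.9
```

Contact with the rail: the force rises and the motion stops. I back off and check.

step_arm(steps=[[-4,0,0,0,0,0],[-8,0,0,0,0,0],[-20,0,0,0,0,0],[-25,0,0,0,0,0],[-30,0,10,0,0,0],[-20,0,40,0,0,0],[0,0,40,0,0,0],[0,0,40,0,0,0],[0,0,30,0,0,0],[-40,0,0,0,0,0],[0,0,0,0,0,0],[0,0,0,0,0,0]])

```text
clock: 13.58
position: [0.4668, 0.0191, 0.1731]
ee_rot: [0.08, 3.139, -0.002]
force: [0.5, 0.6, 0.4]
width: 0.236
gripper_force: 0.0
```

```bash
python3 -c "
from m import *
stray('pics/m10.png')"
```

```text
[0.4668 0.0191 0.1731] [0.5 0.6 0.4]
side [310, 185, 31, 46, 593] [0.6376 0.0686 0.02  ]
scene [291, 230, 14, 20, 162] [0.6367 0.0225 0.02  ]
scene [304, 247, 15, 21, 180] [0.641  0.0871 0.02  ]
scene [317, 265, 16, 22, 194] [0.6456 0.1485 0.02  ]
```

View pics/m10.png

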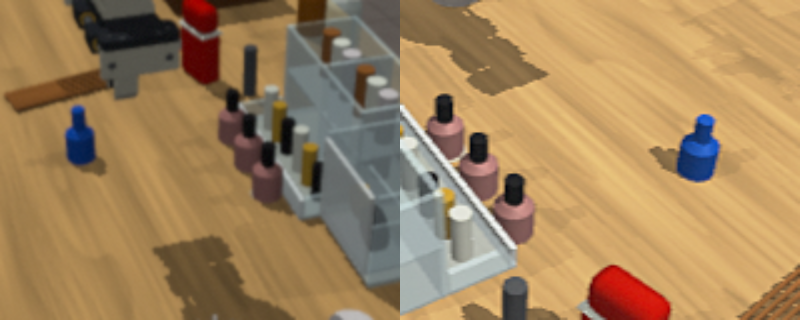

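All three pink bottles now stand upright in a straight row. The stray is at (266,172) in the side view, with spacing to its neighbour within about 3 mm. The bin is shut and the arm is clear.

```bash
python3 -c "
from cell import job
print(job.sign_off())"
```

```text
the job is handed in; nothing more can be done
None
```

I pushed the bin shut, then slid the stray bottle upright onto the dot against the rail, about 3 mm off centre by the last camera check; the job is handed in, but the hand-in returned no verdict.

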